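Gauge the guide bushes, close the dowelled air valve and hold it shut

TASK

We are rebuilding the tyre inflator's air valve: only one of the two bronze guide bushes has a good bore, so find it on the pin gauge without forcing (the good one slides all the way down) before it goes over the stem in the valve body, and put the other one in the round steel dish. Then set the cover on its two dowels and press it fully home, flush on the valve body against the spring. Finish while still holding it, pressed firmly down on the body, so that I can put the screws in: do not let go or ease off, and leave the other things on the shelf alone.

Things in the scene. Friction and masses are not known exactly. Their poses are not given: they have to be found in the camera images.
- valve_body: Grey cast lower half of an air valve, bolted down, split face up. Origin: centre of its underside on the shelf, z up. Foot 84 (x) x 134 (y) x 10 mm, block 60 x 110 mm up to the flat face at z = 44 mm; brass hose barb at the +y end. Centre: open round pocket 31 mm wide holding the stem and the spring seat; two dowels at the ends of the face (see points).
- stem_top (a point): Top of the upright steel stem in the pocket's centre, at (0, 0, 51 mm) in valve_body's frame. The stem is 16 mm thick, its last 7 mm tapered to 9 mm, so full width from the face (z = 44) down.
- spring_seat_top (a point): Centre of the ring seat round the stem, 22 mm below the face (z = 22 mm of valve_body). A bush set on it stands 14 mm above the face: hold the bush by its top 12 mm only to put it in. The seat is sprung: it yields downward at 4.5 N at first, about 10 N when 6 mm down.
- dowel_1 (a point): Tip of a steel dowel, at (14, 38, 66 mm) in valve_body's frame. It is 10 mm thick and stands 22 mm above the face, its last 7 mm tapered to 6 mm. Fingers that close along valve_body's x over the pocket clear both dowels.
- dowel_2 (a point): Tip of the other, equal dowel, at (0, -38, 66 mm) in valve_body's frame.
- cover: Loose grey cast cover, 160 to 260 g, right way up. Origin: centre of its flat underside, z up. Slab 60 (x) x 110 (y) x 24 mm; through holes 12 mm wide at (14, 38) and (0, -38) mm for the dowels: it fits one way only, axes along valve_body's. Recess below, 32 mm wide, 8 mm deep, takes the bush. Home: origin at (0, 0, 44 mm) of valve_body, bush pushed down 6 mm; let go, it springs up 6 mm.
- cover_grip (a point): Middle of the cover's raised bonnet, 36 mm above the cover's origin: a block with flat sides to grip, 34 (x) x 50 (y) mm, 24 to 48 mm above the underside, with a brass hexagon 4 mm high on top. A push of 15 to 20 N on the cover closes the valve and keeps it bearing on the face.
- bush_a: Bronze-coloured guide bush, a plain tube 28 mm outside, 36 mm tall, 18 mm bore at both mouths, 60 g, standing upright. Origin: centre of its lower end; z along the tube. Looks just like bush_b; one of the two is too tight inside, which the eye cannot see.
- bush_b: Bronze-coloured guide bush like bush_a: 28 mm outside, 36 mm tall, 18 mm bore at both mouths, 60 g, standing upright. Origin: centre of its lower end; z along the tube.
- gauge: Pin gauge, fixed: upright steel pin 16 mm thick on a dark round foot 60 mm wide, 12 mm high. Origin: centre of the foot's underside, z up; the pin runs along z from 12 to 54 mm, its last 7 mm tapered to 9 mm. The good bush slides down until it rests on the foot (bush origin at z = 12 mm); the tight one stops with its lower end about 9 mm below the pin's top (z = 45 mm).
- dish: Round open steel parts dish for rejects, fixed: 114 mm wide at the rim, inner floor 86 mm wide at z = 4 mm, rim at z = 24 mm. Origin: centre of its underside.
- tyre_gauge: Bystander: round black tyre pressure gauge, 70 x 118 x 26 mm. Leave alone.
- core_tool: Bystander: valve core tool with red grip, 107 mm long. Leave alone.
- wrench_13: Bystander: steel wrench, 182 mm long. Leave alone.
- lug_nut_1: Bystander: steel lug nut, 24 mm tall. Leave alone.
- lug_nut_2: Bystander: steel lug nut, 24 mm tall. Leave alone.
- cone_2: Bystander: dark centring cone, 74 mm wide. Leave alone.
There are look-alikes about, which are no part of the job. What is shaped like the gauge but purple or white is not meant.

How it is judged:
By the outcome, as a careful person would: the job done as asked, in the order asked, and still so for the second after the job is handed in, while the arm keeps its last pose, push and grip.
It also fails if it takes over 67 s, if anything falls off the work surface, if the arm or the gripper's body presses on something with over 40 N, if the wrist force passes 120 N, or if a joint passes its speed limit or range.

ROBOT

A 6-joint arm with a two-finger parallel gripper is mounted at the origin on a cart in front of the work surface, level with it; the furniture and walls round the work are solid. World frame = base frame: x ahead of the robot, y to its left, z up, the work surface at z = 0. Lengths are in m, angles in rad, forces in N, time in s.
With the tool pointing down it reaches from about 0.25 to 0.775 m from the base axis. Payload 4 kg.
Tool frame: the origin (TCP) lies midway between the tips of the shut fingers; the grasp point (between the pads) lies 19 mm behind it; z points along the fingers, y is the line along which they close (so a half turn about z gives the same grasp; the last joint's range is limited). The gripper opens to 94 mm and grips with 3 to 60 N. Pads are 16 mm wide; open, the fingers measure 119 mm over their backs; the gripper's body (75 mm by 177 mm) begins 78 mm behind the grasp point.
Start: joints at [1.225, 0.087, 1.371, -0, 1.684, -0.103], TCP at [0.132, 0.534, 0.206] pointing down, gripper open.
Joint ranges: [-3.1, 3.1], [-0.76, 2.03], [0.27, 2.55], [-1.08, 4.22], [0.17, 2.65], [-2.57, 2.57]. Speed limits (rad/s): [2.79, 2.79, 3.14, 3.14, 3.14, 3.14].

INTERFACE

Orientations are given as [roll, pitch, yaw] about the fixed x, y, z axes, in that order (R = Rz(yaw) Ry(pitch) Rx(roll)).
In Python, from bench import robot gives the robot as it stands.
- The arm moves only by the tool servo_tool, never from a script. Its argument "moves" is a list of rows, each a list of 5 numbers: the shift along the tool's x, y, z in units of 25 mm (1.0 is 25 mm), then the turn about the tool's z in units of 6 degrees (1.0 is 6 degrees), then the closure, from 0 (fully open) to 1 (shut). In form: [[dx, dy, dz, yaw, gripper], ...]. A call has 1 to 10 rows; each row is the pose to reach, as a shift and turn from the pose commanded when the call began, along the tool's axes at that moment; what a row does not reach only later rows make up. A row lasts 1/12 s, in which the tool goes at most 41.7 mm and 7.16 degrees, less where a joint would pass 70% of its speed; a pose out of reach is approached as far as the arm can. A call with a gripper value outside its range is refused whole. The fingers move at their own pace and stop on an object; the grip force is fixed at half the most. Time passes only in rows, so rows that repeat a pose let the fingers close. It gives the time, the measured TCP pose, the force, the opening and the grip force at its end, in the units of the state.
- robot.get_obs(): the state, without advancing time (a new reading comes with each control period).
- robot.snapshot(name): name is "scene" or "side" or "wrist"; returns a dict with "image" (480x640x3 uint8, blue, green, red), "fx", "fy", "cx", "cy" (pixels), "k1" (the pictures are not rectified: a ray, as slopes to the right and down, at radius r is drawn at 1 + k1 r^2 times it, then the intrinsics apply), "eye" and "orientation" of the camera in the world; the wrist camera has in their place "T_tool_cam" (4x4, takes a point from camera to tool coordinates, whose origin is the TCP and whose axes are the flange's). Camera axes: x right, y down, z forward; pixel columns grow to the right and rows downward; lengths in m; the calibration is good to about 2 mm. A picture is of the moment at which its call begins: read the wrist's pose just before it. There is no depth.
- robot.close_job(): hands the job in; it is judged then, once.
The state is a dict: "time": time; "joint_positions": joint angles; "qvel": joint speeds; "joint_torque": joint torques, N m; "tool_pos": TCP position; "ee_rot": TCP orientation; "wrist_force": force on the tool from outside, world axes, zero at the start; "wrist_torque": the same for the moment, N m; "width": finger opening in m; "finger_force": force on a finger pad.
Only numpy, scipy, OpenCV 4.12 (cv2) and the standard library are available. Lean on these libraries where they do the work, as an engineer would, in place of code of your own. Each camera call takes 0.05 s, during which the arm holds its last target. There are 200 camera calls.

## Working session

There is one attempt and no reset: what is moved stays moved. The work goes in short steps, Python scripts to look and compute and a tool call to move; the robot and the scene stay as the last step left them, time stands still between calls to the robot, and variables do not carry over. Pictures are saved under pics/ and viewed, at most 10 in all, crops included, and the job is handed in when it is done.

Besides the shell and the picture viewer there is one more tool, called by a JSON object that holds its "method" and its "body", one argument or row to a line. servo_tool: Moves the arm, as the interface text tells. Its arguments: {"type":"object","properties":{"moves":{"type":"array"}},"required":["moves"]}

```bash
ls; mkdir -p pics
cat > h.py <<'E'
import numpy as np, cv2
from scipy.spatial.transform import Rotation as R
from bench import robot
def rot(o):
    o=np.array(o,float)
    return o if o.shape==(3,3) else (R.from_euler('xyz',o).as_matrix() if o.size==3 else R.from_quat(o).as_matrix())
def snap(n):
    o=robot.get_obs(); s=robot.snapshot(n)
    if 'T_tool_cam' in s:
        T=np.eye(4);T[:3,:3]=rot(o['ee_rot']);T[:3,3]=o['tool_pos'];T=T@np.array(s['T_tool_cam'])
        s['E'],s['R']=T[:3,3],T[:3,:3]
    else: s['E'],s['R']=np.array(s['eye'],float),rot(s['orientation'])
    return s
def ray(s,u,v):
    x=np.array([(u-s['cx'])/s['fx'],(v-s['cy'])/s['fy']]);y=x.copy()
    for _ in range(20): y=x/(1+s['k1']*(y@y))
    return s['R']@np.array([y[0],y[1],1.])
def onz(s,u,v,z):
    d=ray(s,u,v);return s['E']+d*(z-s['E'][2])/d[2]
def proj(s,p):
    c=s['R'].T@(np.array(p)-s['E']);y=c[:2]/c[2];y=y*(1+s['k1']*(y@y))
    return y[0]*s['fx']+s['cx'],y[1]*s['fy']+s['cy']
def tri(s1,p1,s2,p2):
    A=[];b=[]
    M=np.zeros((3,3));v=np.zeros(3)
    for s,p in((s1,p1),(s2,p2)):
        d=ray(s,*p);d/=np.linalg.norm(d);P=np.eye(3)-np.outer(d,d);M+=P;v+=P@s['E']
    return np.linalg.solve(M,v)
E
python3 - <<'E'
from h import *
o=robot.get_obs();print(o)
for n in('scene','side','wrist'):
    s=snap(n);cv2.imwrite(f'pics/{n}0.png',s['image']);print(n,s['E'],s['R'].round(3).tolist(),s['fx'],s['fy'],s['cx'],s['cy'],s['k1'], s.get('orientation'))
    if n=='wrist':print(s['T_tool_cam'])
E
```

```text
pics
{'time': 0.0, 'joint_positions': array([ 1.22489659e+00,  8.79372757e-02,  1.37225127e+00,  4.70280967e-06,
        1.68357459e+00, -1.03090230e-01]), 'qvel': array([ 1.67536824e-03, -8.88678204e-04, -4.79997754e-04, -1.03386050e-03,
        5.76140337e-04,  9.49431995e-06]), 'joint_torque': array([-5.49166198e-04, -3.40174735e+01, -3.02430189e+01,  7.18046282e-02,
        3.27989913e-02, -1.62470956e-04]), 'tool_pos': array([0.13204924, 0.53335292, 0.20431537]), 'ee_rot': array([-3.13943417e+00, -2.28008746e-04,  2.89878343e+00]), 'wrist_force': array([-0.1929653 ,  0.25708825, -0.11909999]), 'wrist_torque': array([-0.00493682, -0.0215851 , -0.09320898]), 'finger_force': 0.0, 'width': 0.09379648182860785}
scene [-0.15409629 -0.45603995  0.99441092] [[0.65, -0.572, 0.499], [-0.759, -0.48, 0.44], [-0.012, -0.665, -0.747]] 571.6313017164762 571.6313017164762 317.528661953412 239.36123214594576 0.022726582678217387 [-2.41388407  0.01237498 -0.8625064 ]
side [0.093715   0.87681529 0.44771039] [[-0.899, -0.172, 0.403], [-0.438, 0.363, -0.822], [-0.005, -0.916, -0.401]] 439.9625044644644 439.9625044644644 321.5171706971468 241.02095987117383 0.03519496878160935 [-1.98391686  0.00516716 -2.68831405]
wrist [0.05043768 0.55447283 0.38297109] [[0.24, 0.93, 0.28], [0.971, -0.229, -0.071], [-0.002, 0.289, -0.957]] 357.0572108102886 357.0572108102886 318.7946705180682 239.60313912389137 -0.06664981416273073 None
[[ 5.16818410e-04 -9.57352248e-01 -2.88922839e-01  8.43309343e-02]
 [ 9.99999866e-01  4.85422534e-04  1.80317995e-04  4.66340808e-04]
 [-3.23781816e-05 -2.88922893e-01  9.57352370e-01 -1.78527372e-01]
 [ 0.00000000e+00  0.00000000e+00  0.00000000e+00  1.00000000e+00]]
```

View pics/scene0.png

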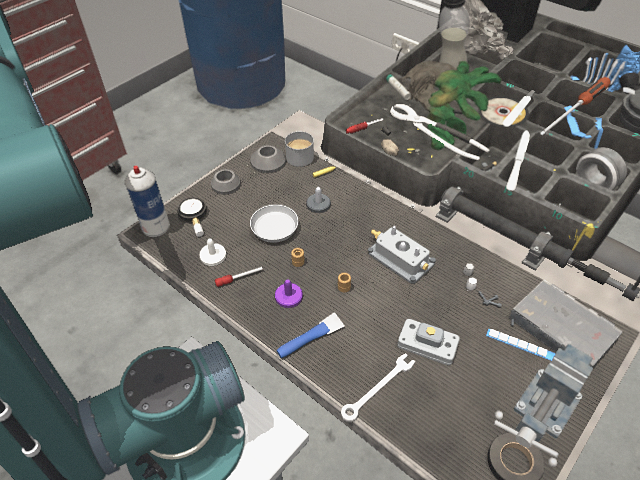

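View pics/side0.png

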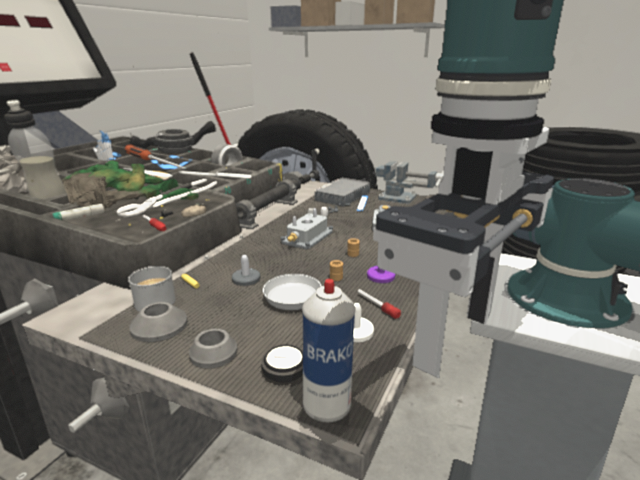

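The scene view shows the dark gauge at (318,200), the dish at (274,224), bushes at (298,257) and (344,282), the valve body at (402,250) and the cover at (429,340). The side view shows the same things from the other end.

Run:
```python
from h import *
s=snap('scene');im=s['image']
for n,p,z in [('gaugepin',(318,188),.054),('dish',(274,222),.024),('bushA',(298,250),.036),('bushB',(344,275),.036),('stem',(402,244),.051),('cover',(430,331),.05)]:
    print(n,onz(s,*p,z).round(4),np.hypot(*onz(s,*p,z)[:2]).round(3))
cv2.imwrite('pics/crop1.png',cv2.resize(im[180:370,230:480],None,fx=3.1,fy=3.1,interpolation=cv2.INTER_CUBIC))
hsv=cv2.cvtColor(im,cv2.COLOR_BGR2HSV)
m=cv2.inRange(hsv,(5,90,60),(22,255,255))
n,l,st,c=cv2.connectedComponentsWithStats(m)
for i in range(1,n):
    if st[i,4]>60 and 230<c[i,0]<480: print(st[i],c[i])
```

```text
gaugepin [0.6004 0.2041 0.054 ] 0.634
dish [0.4706 0.2289 0.024 ] 0.523
bushA [0.435 0.121 0.036] 0.452
bushB [ 0.4457 -0.0007  0.036 ] 0.446
stem [ 0.585 -0.051  0.051] 0.587
cover [ 0.4368 -0.2201  0.05  ] 0.489
[288 140  23   8  94] [299.29787234 142.73404255]
[291 248  13  19 209] [297.37799043 256.71291866]
[338 272  13  20 225] [343.92888889 281.92888889]
```

View pics/crop1.png

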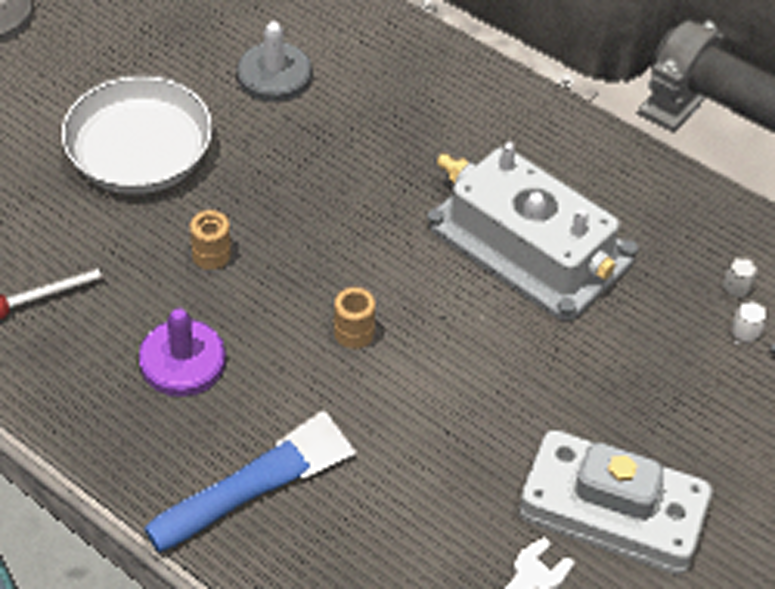

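The crop shows the body's barb end at upper left (450,165), with dowels at (509,155) and (580,222). The cover's holes are at (565,455) and (676,510), so its +y end also points up-left.

```bash
cat >> h.py <<'E'
def units(p,yaw=None):
    """rows for target TCP p, tool yaw (rad) from measured pose"""
    o=robot.get_obs();Rm=rot(o['ee_rot']);d=Rm.T@(np.array(p)-o['tool_pos'])/.025
    t=0
    if yaw is not None:
        dy=(o['ee_rot'][2]-yaw+np.pi)%(2*np.pi)-np.pi; t=np.degrees(dy)/6
    return d.round(2),round(t,2)
E
python3 - <<'E'
from h import *
s=snap('scene')
c=lambda x,y:(x/3.1+230,y/3.1+180)
d1=onz(s,*c(508,147),.066);d2=onz(s,*c(579,213),.066)
print('dowels',d1,d2,np.linalg.norm(d1-d2),'expect',np.hypot(14,76))
v=(d1-d2)[:2];print('body yaw(deg)',np.degrees(np.arctan2(v[1],v[0])-np.arctan2(76,14)))
h1=onz(s,*c(566,455),.024);h2=onz(s,*c(676,510),.024)
v=(h1-h2)[:2];print('cover holes',h1,h2,np.linalg.norm(v),np.degrees(np.arctan2(v[1],v[0])-np.arctan2(76,14)))
for n,p in (('can',(152,232)),('drum',(300,158)),('purple',(288,297)),('white',(212,255))):print(n,onz(s,*p,0)[:2])
print(onz(s,137,170,.2))
print(units([.44,.06,.26],np.radians(180)))
E
```

```text
dowels [ 0.6018157  -0.01565265  0.066     ] [ 0.58244439 -0.08923369  0.066     ] 0.07608821745089034 expect 77.27871634544663
body yaw(deg) -4.311822979831499
cover holes [ 0.43909514 -0.18172749  0.024     ] [ 0.44971484 -0.25717491  0.024     ] 0.07619114358617907 18.449580389545968
can [0.27711753 0.44477044]
drum [0.70147975 0.35460419]
purple [0.34474815 0.07062449]
white [0.31996258 0.28298532]
[0.28199556 0.42800939 0.2       ]
(array([-16.51, -15.43,  -2.19]), np.float64(-2.32))
```

{"method": "servo_tool", "body": {
  "moves": [
    [0, 0, -1.6, 0, 0],
    [0, 0, -3.2, 0, 0],
    [-17.7, -15.1, -3.2, 13.3, 0],
    [-17.7, -15.1, -3.2, 13.3, 0],
    [-17.7, -15.1, -3.2, 13.3, 0],
    [-17.7, -15.1, -3.2, 13.3, 0],
    [-17.7, -15.1, -3.2, 13.3, 0],
    [-17.7, -15.1, -3.2, 13.3, 0],
    [-17.7, -15.1, -3.2, 13.3, 0],
    [-17.7, -15.1, -3.2, 13.3, 0]
  ]
}}

```text
time: 1.08
tool_pos: [0.3269, 0.2611, 0.2856]
ee_rot: [3.141, -0.0, 1.893]
wrist_force: [0.9, 0.6, 0.7]
width: 0.094
finger_force: 0.0
```

Run:
```python
from h import *
o=robot.get_obs();print(o['time'],o['tool_pos'],o['ee_rot'],o['qvel']);print(units([.47,.06,.28],np.radians(86)))
```

```text
1.0833 [0.32691395 0.26112577 0.28563274] [ 3.14075210e+00 -2.72400084e-04  1.89310502e+00] [-1.20349122 -0.10095143  0.08671281 -0.00139463  0.01025899  0.29990218]
(array([-9.44,  2.88,  0.23]), np.float64(3.74))
```

{"method": "servo_tool", "body": {
  "moves": [
    [-7.8, 2.2, 0.2, 3.0, 0],
    [-7.8, 2.2, 0.2, 3.0, 0],
    [-7.8, 2.2, 0.2, 3.0, 0],
    [-7.8, 2.2, 0.2, 3.0, 0],
    [-7.8, 2.2, 0.2, 3.0, 0],
    [-7.8, 2.2, 0.2, 3.0, 0],
    [-7.8, 2.2, 0.2, 3.0, 0],
    [-7.8, 2.2, 0.2, 3.0, 0]
  ]
}}

```text
time: 1.75
tool_pos: [0.441, 0.0963, 0.2804]
ee_rot: [-3.141, -0.001, 1.584]
wrist_force: [-0.6, -0.6, 1.1]
width: 0.0941
finger_force: 0.0
```

Run:
```python
from h import *
o=robot.get_obs();print(o['time'],o['tool_pos'],np.degrees(o['ee_rot']),abs(o['qvel']).max())
s=snap('wrist');cv2.imwrite('pics/w1.png',s['image'])
```

```text
1.75 [0.44098223 0.09631278 0.28036266] [-1.79963096e+02 -3.77230455e-02  9.07793536e+01] 0.03307466918494271
```

View pics/w1.png

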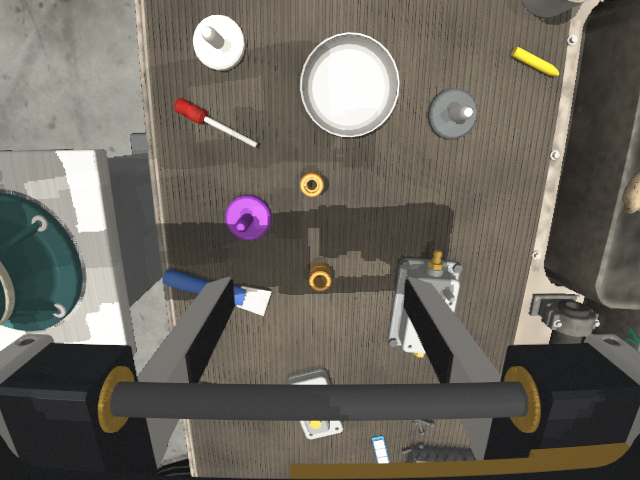

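The wrist view shows the bushes at (312,184) and (320,277), the gauge's foot at (453,113) with its pin tip at (467,112), and the dish at (349,85). The body sits under the right finger.

Run:
```python
from h import *
s=snap('wrist');im=s['image'];hsv=cv2.cvtColor(im,cv2.COLOR_BGR2HSV)
m=cv2.inRange(hsv,(5,90,60),(24,255,255))
for nm,(u,v) in {'A':(312,184),'B':(320,278)}.items():
    w=np.zeros_like(m);w[v-18:v+18,u-18:u+18]=m[v-18:v+18,u-18:u+18]
    cs,h=cv2.findContours(w,cv2.RETR_CCOMP,cv2.CHAIN_APPROX_NONE)
    for c,hh in zip(cs,h[0]):
        if len(c)>8:
            M=cv2.moments(c);p=(M['m10']/M['m00'],M['m01']/M['m00']);print(nm,'hole' if hh[3]>=0 else 'outer',M['m00'],np.round(p,1),cv2.boundingRect(c),onz(s,*p,.036).round(4))
g=cv2.cvtColor(im,cv2.COLOR_BGR2GRAY)
print(hsv[113,440],hsv[112,467],hsv[112,468],hsv[60,349])
# gauge: pin bright
w=np.zeros_like(g);w[95:130,450:485]=(g[95:130,450:485]>140)*255
cs,_=cv2.findContours(w,0,1)
for c in cs:
    if cv2.contourArea(c)>10:print('pin',cv2.boundingRect(c),cv2.minEnclosingCircle(c),onz(s,*cv2.minEnclosingCircle(c)[0],.054))
# foot: smooth grey region
blur=cv2.medianBlur(im,5);d=np.abs(blur.astype(int)-blur[108,440]).max(2)
w=np.zeros_like(g);w[80:145,420:490]=((d<22)[80:145,420:490])*255
w=cv2.morphologyEx(w,cv2.MORPH_OPEN,np.ones((5,5)))
c=max(cv2.findContours(w,0,1)[0],key=cv2.contourArea);e=cv2.minEnclosingCircle(c);print('foot',e,cv2.boundingRect(c),onz(s,*e[0],.012),'radius m',e[1]*(s['E'][2]-.012)/357)
print('dishc',onz(s,349,84,.024))
```

```text
A outer 477.5 [311.6 184. ] (300, 171, 24, 27) [0.4324 0.1231 0.036 ]
A hole 13.0 [313.5 194.4] (310, 193, 8, 4) [0.4348 0.1106 0.036 ]
A hole 53.5 [311.7 183.4] (307, 180, 11, 8) [0.4326 0.1237 0.036 ]
A hole 9.0 [315.6 177.4] (313, 176, 6, 4) [0.437  0.1309 0.036 ]
A hole 24.5 [307.9 177.1] (303, 175, 12, 7) [0.428  0.1311 0.036 ]
B outer 508.0 [319.6 276.8] (309, 262, 23, 30) [0.4438 0.0049 0.036 ]
B hole 11.0 [320.  276.1] (317, 275, 7, 4) [0.4443 0.0057 0.036 ]
[ 60   5 148] [  0   0 254] [  0   1 254] [ 30   1 254]
pin (450, 95, 26, 35) ((459.0, 112.0), 19.235483169555664) [0.59240566 0.20732883 0.054     ]
foot ((453.41143798828125, 113.64759826660156), 23.334623336791992) (432, 91, 43, 46) [0.60158324 0.20786806 0.012     ] radius m 0.029231544791429708
dishc [0.47359645 0.23638785 0.024     ]
```

{"method": "servo_tool", "body": {
  "moves": [
    [1.0, -0.3, 6.8, 0.8, 0],
    [1.0, -0.3, 6.8, 0.8, 0],
    [1.0, -0.3, 6.8, 0.8, 0],
    [1.0, -0.3, 6.8, 0.8, 0],
    [1.0, -0.3, 6.8, 0.8, 0],
    [1.0, -0.3, 6.8, 0.8, 0],
    [1.0, -0.3, 6.8, 0.8, 0]
  ]
}}

```text
time: 2.43
tool_pos: [0.4345, 0.1218, 0.1128]
ee_rot: [3.138, -0.001, 1.503]
wrist_force: [-0.3, 0.5, 0.8]
width: 0.0941
finger_force: 0.0
```

```bash
cat >> h.py <<'E'
def bush(s,guess,z,r=.014):
    """top-rim circle of a bush: orange mask near guess, enclosing circle of upper rim via Hough"""
    im=s['image'];u,v=map(int,proj(s,guess));W=60
    y0,x0=max(v-W,0),max(u-W,0);cr=im[y0:v+W,x0:u+W]
    R0=r*s['fx']/np.linalg.norm(s['E']-np.array(guess))
    g=cv2.inRange(cv2.cvtColor(cr,cv2.COLOR_BGR2HSV),(5,70,40),(25,255,255))
    c=max(cv2.findContours(g,0,1)[0],key=cv2.contourArea)
    return (x0,y0),cv2.boundingRect(c),R0,g,cr
E
python3 - <<'E'
from h import *
s=snap('wrist');o=robot.get_obs();print(o['time'],o['tool_pos'],np.degrees(o['ee_rot'][2]))
(x0,y0),b,R0,g,cr=bush(s,[.4325,.122,.036],.036)
print(x0,y0,b,R0,proj(s,[.4325,.122,.036]))
a=cv2.resize(cr,None,fx=4,fy=4);cv2.imwrite('pics/b1.png',np.hstack([a,cv2.cvtColor(cv2.resize(g,None,fx=4,fy=4),cv2.COLOR_GRAY2BGR)])[:, :800])
cv2.imwrite('pics/w2full.png',s['image'])
E
```

```text
2.4833 [0.43569613 0.12168733 0.11412958] 86.05834802790994
255 189 (41, 33, 39, 46) 18.57859920700196 (np.float64(315.2524734936991), np.float64(249.68933747794526))
```

View pics/w2full.png

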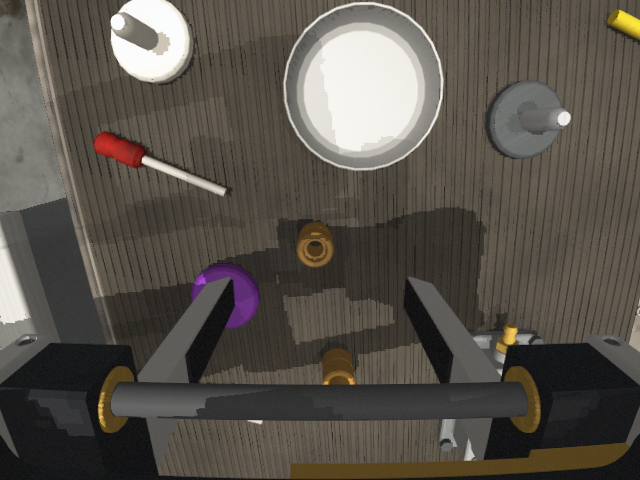

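Bush A's top rim is centred at (315.5,249), where the estimate (0.4325, 0.122) puts it. The dish, gauge pin (565,118) and purple look-alike are clear of the fingers. Going down to grip its top 11 mm.

{"method": "servo_tool", "body": {
  "moves": [
    [0, -0.1, 1.5, 0, 0],
    [0, -0.1, 3.0, 0, 0],
    [0, -0.1, 3.55, 0, 0],
    [0, -0.1, 3.55, 0, 0],
    [0, -0.1, 3.55, 0, 0.6],
    [0, -0.1, 3.55, 0, 0.9],
    [0, -0.1, 3.55, 0, 0.9],
    [0, -0.1, 3.55, 0, 0.9],
    [0, -0.1, 3.55, 0, 0.9],
    [0, -0.1, 3.55, 0, 0.9]
  ]
}}

```text
time: 3.32
tool_pos: [0.4315, 0.1212, 0.0226]
ee_rot: [3.14, -0.0, 1.501]
wrist_force: [-0.7, -0.3, 0.6]
width: 0.0573
finger_force: 0.0
```

Run:
```python
from h import *
o=robot.get_obs();print(o['time'],o['tool_pos'],np.degrees(o['ee_rot'][2]),o['width'],o['finger_force'],o['wrist_force'])
print(units([.601,.206,.12],np.radians(86)))
```

```text
3.3167 [0.43154704 0.12119747 0.02258653] 85.98968551490572 0.05730753106023938 0.0 [-0.71968752 -0.30194864  0.6153459 ]
(array([ 3.86,  6.53, -3.88]), np.float64(-0.0))
```

{"method": "servo_tool", "body": {
  "moves": [
    [0, 0, -0.1, 0, 0.9],
    [0, 0, -0.1, 0, 0.9],
    [0, 0, -0.1, 0, 0.9],
    [0, 0, -0.1, 0, 0.9],
    [0, 0, -0.1, 0, 0.9],
    [0, 0, -0.1, 0, 0.9],
    [0, 0, -0.1, 0, 0.9]
  ]
}}

```text
time: 3.9
tool_pos: [0.4309, 0.1212, 0.0242]
ee_rot: [-3.142, -0.0, 1.501]
wrist_force: [1.3, -0.4, 1.1]
width: 0.0269
finger_force: 30.0
```

Run:
```python
from h import *
o=robot.get_obs();print(o['time'],o['tool_pos'],np.degrees(o['ee_rot'][2]),o['width'],o['finger_force'],o['wrist_force'])
print(units([.601,.206,.12],np.radians(86)))
```

```text
3.9 [0.43093152 0.1211582  0.02420503] 85.99285755247953 0.026860520521293233 29.99981151893735 [ 1.25845956 -0.39928199  1.10964487]
(array([ 3.86,  6.55, -3.83]), np.float64(-0.0))
```

{"method": "servo_tool", "body": {
  "moves": [
    [0, 0, -1.6, 0, 0.9],
    [0.3, 0.6, -3.2, 0, 0.9],
    [2.7, 6.6, -3.6, 0, 0.9],
    [2.7, 6.6, -3.6, 0, 0.9],
    [2.7, 6.6, -3.6, 0, 0.9],
    [2.7, 6.6, -3.6, 0, 0.9],
    [2.7, 6.6, -3.6, 0, 0.9],
    [2.7, 6.6, -3.6, 0, 0.9],
    [2.7, 6.6, -3.6, 0, 0.9],
    [2.7, 6.6, -3.6, 0, 0.9]
  ]
}}

```text
time: 4.73
tool_pos: [0.599, 0.1766, 0.1144]
ee_rot: [-3.141, 0.0, 1.501]
wrist_force: [0.2, 0.7, -0.7]
width: 0.0266
finger_force: 30.0
```

Run:
```python
from h import *
o=robot.get_obs();print(o['time'],o['tool_pos'],np.degrees(o['ee_rot'][2]),o['width'],o['wrist_force'],abs(o['qvel']).max())
s=snap('wrist');s2=snap('scene')
cv2.imwrite('pics/w3.png',s['image']);cv2.imwrite('pics/s3.png',s2['image'])
a=s['image'][120:330,210:430];u,v=map(int,proj(s2,[.6,.19,.08]));b=s2['image'][v-45:v+45,u-45:u+45]
print(u,v)
cv2.imwrite('pics/v3.png',np.hstack([cv2.resize(a,(420,400)),cv2.resize(b,(380,400))]))
```

```text
4.7333 [0.59898677 0.1765799  0.11436131] 85.99033498899273 0.026646056710553426 [ 0.18172892  0.65077954 -0.68633411] 0.023245296587373912
322 182
```

View pics/v3.png

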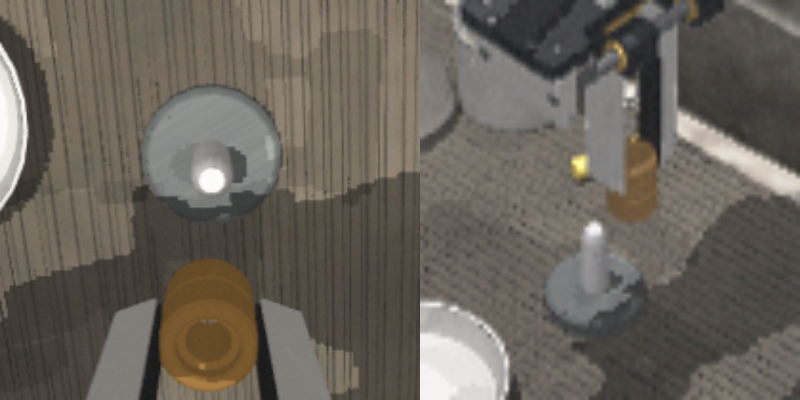

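Left: the pin tip is at wrist pixel (321,215) and the held bush's top rim is centred at (319.5,299). Right: the scene view confirms the bush hangs above the gauge.

Run:
```python
from h import *
o=robot.get_obs();s=snap('wrist')
t=onz(s,321,215,.054);b=onz(s,319.5,299,.1262);print(t,b,o['tool_pos'],(t-b))
# foot centre via ellipse bbox of crop x 143..281, y 85..221
print(onz(s,210+212/1.909,120+153/1.905,.012))
u=rot(o['ee_rot']).T@(np.append((t-b)[:2],0))/.025;print(u)
# held bush predicted if centred in tool:
print(proj(s,[o['tool_pos'][0],o['tool_pos'][1],.1262]))
```

```text
[0.60320192 0.20676625 0.054     ] [0.60000842 0.17895037 0.1262    ] [0.59916718 0.17661379 0.11511534] [ 0.0031935   0.02781588 -0.0722    ]
[0.60371899 0.20919359 0.012     ]
[1.11884657e+00 4.95668110e-02 3.14462764e-04]
(np.float64(318.1920384426814), np.float64(303.1752390583034))
```

{"method": "servo_tool", "body": {
  "moves": [
    [0.6, 0, 0, 0, 0.9],
    [1.1, 0.05, 0, 0, 0.9],
    [1.1, 0.05, 0.4, 0, 0.9],
    [1.1, 0.05, 0.9, 0, 0.9],
    [1.1, 0.05, 1.2, 0, 0.9],
    [1.1, 0.05, 1.4, 0, 0.9],
    [1.1, 0.05, 1.55, 0, 0.9],
    [1.1, 0.05, 1.65, 0, 0.9],
    [1.1, 0.05, 1.7, 0, 0.9],
    [1.1, 0.05, 1.7, 0, 0.9]
  ]
}}

```text
time: 5.72
tool_pos: [0.6031, 0.2046, 0.0719]
ee_rot: [-3.141, -0.001, 1.501]
wrist_force: [-1.3, 2.3, 0.6]
width: 0.0266
finger_force: 30.0
```

{"method": "servo_tool", "body": {
  "moves": [
    [0, 0, 0.08, 0, 0.9],
    [0, 0, 0.16, 0, 0.9],
    [0, 0, 0.24, 0, 0.9],
    [0, 0, 0.24, 0, 0.9]
  ]
}}

```text
time: 6.05
tool_pos: [0.6032, 0.2054, 0.0685]
ee_rot: [3.141, -0.002, 1.501]
wrist_force: [-6.1, 1.4, 8.6]
width: 0.0268
finger_force: 30.0
```

{"method": "servo_tool", "body": {
  "moves": [
    [0, -0.04, 0, 0, 0.9],
    [0, -0.07, 0, 0, 0.9],
    [0, -0.07, 0, 0, 0.9]
  ]
}}

```text
time: 6.3
tool_pos: [0.6028, 0.2055, 0.0685]
ee_rot: [3.138, -0.003, 1.501]
wrist_force: [-2.6, 1.8, 6.6]
width: 0.027
finger_force: 30.0
```

{"method": "servo_tool", "body": {
  "moves": [
    [0.04, -0.05, 0, 0, 0.9],
    [0.04, -0.05, 0.05, 0, 0.9],
    [0.04, -0.05, 0.1, 0, 0.9],
    [0.04, -0.05, 0.1, 0, 0.9]
  ]
}}

```text
time: 6.63
tool_pos: [0.6024, 0.2062, 0.0678]
ee_rot: [3.135, -0.002, 1.501]
wrist_force: [-4.1, 0.9, 13.8]
width: 0.0266
finger_force: 30.0
```

Bush A stops with its lower end at about z = 44–45 mm under 14 N with little side load, so it is the tight one. It goes to the dish.

{"method": "servo_tool", "body": {
  "moves": [
    [0, 0, -0.8, 0, 0.9],
    [0, 0, -1.8, 0, 0.9],
    [0, 0, -2.2, 0, 0.9],
    [0.7, -5.1, -2.2, 0, 0.9],
    [0.7, -5.1, -2.2, 0, 0.9],
    [0.7, -5.1, -2.2, 0, 0.9],
    [0.7, -5.1, -2.2, 0, 0.9],
    [0.7, -5.1, -2.2, 0, 0.9],
    [0.7, -5.1, -2.2, 0, 0.9],
    [0.7, -5.1, -2.2, 0, 0.9]
  ]
}}

```text
time: 7.47
tool_pos: [0.4762, 0.2316, 0.1186]
ee_rot: [3.139, -0.0, 1.5]
wrist_force: [0.2, -0.4, -1.1]
width: 0.0269
finger_force: 30.0
```

Run:
```python
from h import *
o=robot.get_obs();s=snap('wrist');im=s['image'];print(o['time'],o['tool_pos'],o['width'])
cv2.imwrite('pics/w4.png',im)
m=cv2.inRange(cv2.cvtColor(im,cv2.COLOR_BGR2HSV),(0,0,190),(180,25,255))
n,l,st,c=cv2.connectedComponentsWithStats(m)
for i in range(1,n):
    if st[i,4]>500: print(st[i],c[i].round(1),onz(s,st[i,0]+st[i,2]/2,st[i,1]+st[i,3]/2,.004).round(4))
g=cv2.inRange(cv2.cvtColor(im,cv2.COLOR_BGR2HSV),(5,70,40),(25,255,255));g[400:]=0
c=max(cv2.findContours(g,0,1)[0],key=cv2.contourArea);print(cv2.boundingRect(c))
```

```text
7.4667 [0.4762299  0.23159384 0.11863372] 0.026916336581757457
[ 128    0   71   30 1560] [163.1  12. ] [0.3732 0.4112 0.004 ]
[122  68  32  40 811] [137.  88.] [0.3445 0.3615 0.004 ]
[  90  154   73   71 3240] [129.4 188.8] [0.3188 0.2834 0.004 ]
[245 168 141 114 615] [300. 206.] [0.4748 0.2413 0.004 ]
[ 259  177  119   96 5430] [315.4 214.3] [0.4773 0.2411 0.004 ]
(293, 256, 53, 70)
```

{"method": "servo_tool", "body": {
  "moves": [
    [-0.1, 0, 1.5, 0, 0.9],
    [-0.1, 0, 3.0, 0, 0.9],
    [-0.1, 0, 3.4, 0, 0.9],
    [-0.1, 0, 3.55, 0, 0.9],
    [-0.1, 0, 3.55, 0, 0.9]
  ]
}}

```text
time: 7.93
tool_pos: [0.4748, 0.229, 0.029]
ee_rot: [-3.14, 0.001, 1.5]
wrist_force: [0.1, -0.1, -0.5]
width: 0.0268
finger_force: 30.0
```

{"method": "servo_tool", "body": {
  "moves": [
    [0, 0, 0, 0, 0.55],
    [0, 0, 0, 0, 0.55],
    [0, 0, 0, 0, 0.55],
    [0, 0, -1.5, 0, 0.5],
    [0, 0, -3.0, 0, 0.3],
    [-4, -0.3, -3.2, 0, 0.2],
    [-9.2, -0.6, -3.2, 0, 0.2],
    [-9.2, -0.6, -3.2, 0, 0.2],
    [-9.2, -0.6, -3.2, 0, 0.2],
    [-9.2, -0.6, -3.2, 0, 0.2]
  ]
}}

```text
time: 8.77
tool_pos: [0.4464, 0.0215, 0.1106]
ee_rot: [3.138, 0.0, 1.502]
wrist_force: [1.5, 0.3, 0.3]
width: 0.0749
finger_force: 0.0
```

{"method": "servo_tool", "body": {
  "moves": [
    [0, 0, 0, 0, 0.2],
    [-1, 0, 0, 0, 0.2],
    [-1, 0, 0, 0, 0.2],
    [-1, 0, 0, 0, 0.2]
  ]
}}

```text
time: 9.1
tool_pos: [0.445, -0.0023, 0.11]
ee_rot: [3.14, -0.001, 1.499]
wrist_force: [0.5, 0.3, 0.5]
width: 0.0752
finger_force: 0.0
```

Run:
```python
from h import *
o=robot.get_obs();s=snap('wrist');im=s['image'];print(o['time'],o['tool_pos'],o['width'],abs(o['qvel']).max())
cv2.imwrite('pics/w5.png',im)
g=cv2.inRange(cv2.cvtColor(im,cv2.COLOR_BGR2HSV),(5,70,40),(25,255,255));g[380:]=0
for c in cv2.findContours(g,0,1)[0]:
    if cv2.contourArea(c)>200:
        x,y,w,h=cv2.boundingRect(c);print((x,y,w,h),onz(s,x+w/2,y+h-w/2,.036),onz(s,x+w/2,y+h-w/2,.040))
print(units([.444,0,.025],np.radians(86)))
```

```text
9.1 [ 0.44503115 -0.00227392  0.110016  ] 0.07523834756646935 0.03609898409620918
(468, 367, 26, 13) [ 0.57572229 -0.11634852  0.036     ] [ 0.57374646 -0.11320328  0.04      ]
(145, 367, 25, 13) [ 0.30154922 -0.09661252  0.036     ] [ 0.30391516 -0.09377982  0.04      ]
(298, 221, 38, 47) [ 0.44433016 -0.00066881  0.036     ] [0.44443504 0.00064453 0.04      ]
(498, 181, 26, 33) [0.58849299 0.02574992 0.036     ] [0.58631493 0.02664491 0.04      ]
(array([ 0.06, -0.05,  3.39]), np.float64(-0.01))
```

{"method": "servo_tool", "body": {
  "moves": [
    [0.06, -0.05, 1.5, 0, 0.2],
    [0.06, -0.05, 3.0, 0, 0.3],
    [0.06, -0.05, 3.35, 0, 0.6],
    [0.06, -0.05, 3.35, 0, 0.9],
    [0.06, -0.05, 3.35, 0, 0.9],
    [0.06, -0.05, 3.35, 0, 0.9],
    [0.06, -0.05, 3.35, 0, 0.9],
    [0.06, -0.05, 3.35, 0, 0.9],
    [0.06, -0.05, 3.35, 0, 0.9],
    [0.06, -0.05, 3.35, 0, 0.9]
  ]
}}

```text
time: 9.98
tool_pos: [0.4446, -0.0005, 0.027]
ee_rot: [3.139, -0.0, 1.501]
wrist_force: [0.2, 0.5, 5.2]
width: 0.0269
finger_force: 30.0
```

{"method": "servo_tool", "body": {
  "moves": [
    [0, 0, 0, 0, 0.9],
    [0, 0, 0, 0, 0.9]
  ]
}}

```text
time: 10.15
tool_pos: [0.4446, -0.0005, 0.027]
ee_rot: [3.139, -0.0, 1.501]
wrist_force: [-0.7, 1.1, 6.5]
width: 0.0268
finger_force: 30.0
```

Run:
```python
from h import *
o=robot.get_obs();print(o['time'],o['tool_pos'],np.degrees(o['ee_rot'][2]),o['width'],o['finger_force'],o['wrist_force'])
print(units([.603,.205,.12],np.radians(86)))
```

```text
10.15 [ 0.44456387 -0.00050061  0.02697947] 85.98296108589612 0.026836944232076002 30.00887095928192 [-0.68575806  1.05290659  6.48397656]
(array([ 8.64,  5.76, -3.7 ]), np.float64(-0.0))
```

{"method": "servo_tool", "body": {
  "moves": [
    [0, 0, -1.6, 0, 0.9],
    [0.5, 0.3, -3.2, 0, 0.9],
    [8.7, 5.7, -3.4, 0, 0.9],
    [8.7, 5.7, -3.4, 0, 0.9],
    [8.7, 5.7, -3.4, 0, 0.9],
    [8.7, 5.7, -3.4, 0, 0.9],
    [8.7, 5.7, -3.4, 0, 0.9],
    [8.7, 5.7, -3.4, 0, 0.9],
    [8.7, 5.7, -3.4, 0, 0.9],
    [8.7, 5.7, -3.4, 0, 0.9]
  ]
}}

```text
time: 10.98
tool_pos: [0.6007, 0.2078, 0.1085]
ee_rot: [-3.139, 0.001, 1.503]
wrist_force: [-0.8, 0.1, -0.3]
width: 0.0267
finger_force: 30.0
```

{"method": "servo_tool", "body": {
  "moves": [
    [0, 0, 0, 0, 0.9],
    [0, 0, 0, 0, 0.9]
  ]
}}

```text
time: 11.15
tool_pos: [0.6, 0.2054, 0.1104]
ee_rot: [-3.141, 0.001, 1.5]
wrist_force: [-0.4, -0.0, -0.9]
width: 0.0268
finger_force: 30.0
```

Run:
```python
from h import *
o=robot.get_obs();print(o['time'],o['tool_pos'],np.degrees(o['ee_rot'][2]),o['width'],o['wrist_force'],abs(o['qvel']).max())
print(units([.6024,.2070,.077],np.radians(86)))
```

```text
11.15 [0.60003541 0.20542192 0.11041209] 85.92760436744241 0.026788156987594798 [-0.35169741 -0.03405298 -0.89705646] 0.01675735167725289
(array([0.07, 0.09, 1.34]), np.float64(-0.01))
```

{"method": "servo_tool", "body": {
  "moves": [
    [0.07, 0.09, 0.5, 0, 0.9],
    [0.07, 0.09, 1.0, 0, 0.9],
    [0.07, 0.09, 1.2, 0, 0.9],
    [0.07, 0.09, 1.35, 0, 0.9],
    [0.07, 0.09, 1.5, 0, 0.9],
    [0.07, 0.09, 1.6, 0, 0.9],
    [0.07, 0.09, 1.7, 0, 0.9]
  ]
}}

```text
time: 11.73
tool_pos: [0.6031, 0.2081, 0.0677]
ee_rot: [3.142, -0.0, 1.501]
wrist_force: [0.6, 0.9, -1.2]
width: 0.0272
finger_force: 30.0
```

{"method": "servo_tool", "body": {
  "moves": [
    [0, 0, 0.15, 0, 0.9],
    [0, 0, 0.3, 0, 0.9],
    [0, 0, 0.45, 0, 0.9],
    [0, 0, 0.6, 0, 0.9],
    [0, 0, 0.75, 0, 0.9],
    [0, 0, 0.9, 0, 0.9],
    [0, 0, 1.05, 0, 0.9],
    [0, 0, 1.1, 0, 0.9]
  ]
}}

```text
time: 12.4
tool_pos: [0.6026, 0.2081, 0.0394]
ee_rot: [-3.14, 0.0, 1.501]
wrist_force: [0.0, 0.8, -0.9]
width: 0.0269
finger_force: 30.0
```

Bush B slid right down to the foot with no force, so it is the good one. Lifting it and moving over the valve body.

{"method": "servo_tool", "body": {
  "moves": [
    [0, 0, 0.06, 0, 0.9],
    [0, 0, 0.06, 0, 0.9],
    [0, 0, -1.2, 0, 0.9],
    [0, 0, -2.4, 0, 0.9],
    [0, 0, -3.5, 0, 0.9],
    [-11.7, 0.1, -3.6, 0, 0.9],
    [-11.7, 0.1, -3.6, 0, 0.9],
    [-11.7, 0.1, -3.6, 0, 0.9],
    [-11.7, 0.1, -3.6, 0, 0.9],
    [-11.7, 0.1, -3.6, 0, 0.9]
  ]
}}

```text
time: 13.23
tool_pos: [0.5902, -0.0014, 0.13]
ee_rot: [3.14, 0.0, 1.502]
wrist_force: [0.9, 0.4, -0.5]
width: 0.0272
finger_force: 30.0
```

Run:
```python
from h import *
o=robot.get_obs();print(o['time'],o['tool_pos'],o['ee_rot'],o['width'])
print(units([.585,-.085,.13],np.radians(86)))
```

```text
13.2333 [ 0.59016799 -0.00137745  0.13001333] [3.14022366e+00 5.79738517e-05 1.50152816e+00] 0.027165733691108373
(array([-3.35,  0.03,  0.  ]), np.float64(0.01))
```

{"method": "servo_tool", "body": {
  "moves": [
    [-3.2, 0, 0, 0, 0.9],
    [-3.2, 0, 0, 0, 0.9],
    [-3.2, 0, 0, 0, 0.9],
    [-3.2, 0, 0, 0, 0.9],
    [-3.2, 0, 0, 0, 0.9]
  ]
}}

```text
time: 13.65
tool_pos: [0.5848, -0.0793, 0.1297]
ee_rot: [3.141, -0.001, 1.5]
wrist_force: [-0.2, 0.1, -0.5]
width: 0.0272
finger_force: 30.0
```

Run:
```python
from h import *
o=robot.get_obs();s=snap('wrist');print(o['time'],o['tool_pos'],o['ee_rot'],abs(o['qvel']).max())
cv2.imwrite('pics/w6.png',s['image']);print([np.round(proj(s,p)) for p in ([.585,-.052,.051],[.6018,-.0157,.066],[.5824,-.0892,.066])])
cv2.imwrite('pics/w6c.png',cv2.resize(s['image'][100:340,180:460],None,fx=2.5,fy=2.5,interpolation=cv2.INTER_CUBIC))
```

```text
13.65 [ 0.58483316 -0.07929552  0.12966282] [ 3.14123961e+00 -7.96298570e-04  1.50029266e+00] 0.03332703963090545
[array([316., 214.]), array([337., 164.]), array([316., 269.])]
```

View pics/w6c.png

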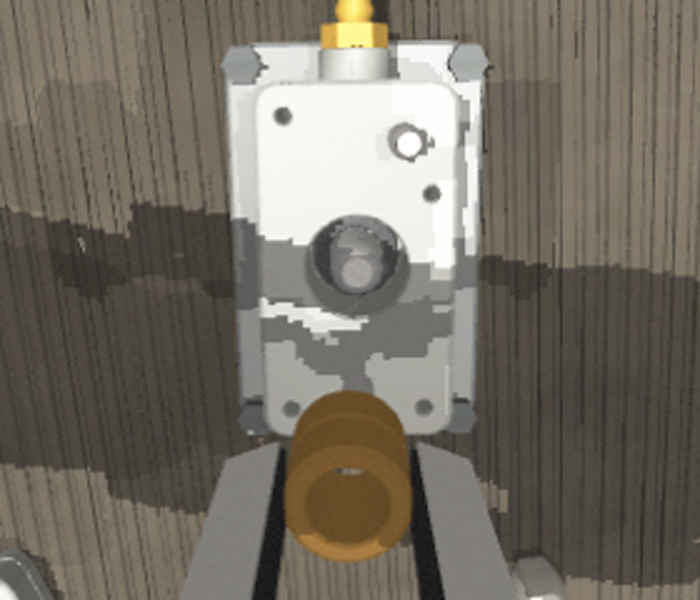

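The crop shows the stem top at (357,272), dowel 1's tip at (408,144) and the held bush's top rim centred at (349,498). In full-image pixels those are (322.8,208.8), (343.2,157.6) and (319.6,299.2).

Run:
```python
from h import *
o=robot.get_obs();s=snap('wrist')
t=onz(s,322.8,208.8,.051);d=onz(s,343.2,157.6,.066);b=onz(s,319.6,299.2,o['tool_pos'][2]+.009)
v=(d-t)[:2];print(t,d,b,o['tool_pos'],np.linalg.norm(v),'exp',np.hypot(14,38),'yaw',np.degrees(np.arctan2(v[1],v[0])-np.arctan2(38,14)))
c=lambda x,y:onz(s,180+x/2.5,100+y/2.5,.044)
# block left/right edges of the face: top corners and lower
L=c(267,420)-c(256,110);print('edge yaw',np.degrees(np.arctan2(L[1],L[0]))+90)
L=c(452,420)-c(461,110);print('edge yaw R',np.degrees(np.arctan2(L[1],L[0]))+90)
print('units',rot(o['ee_rot']).T@np.append((t-b)[:2],0)/.025)
```

```text
[ 0.59037592 -0.0477905   0.051     ] [ 0.60621834 -0.01092941  0.066     ] [ 0.58572665 -0.07735548  0.1386992 ] [ 0.58490273 -0.07854462  0.1296992 ] 0.040121347285973184 exp 40.496913462633174 yaw -3.032536653081439
edge yaw -3.4398555566128266
edge yaw R -3.6267764875889412
units [1.19261384e+00 1.03908717e-01 9.15617419e-04]
```

{"method": "servo_tool", "body": {
  "moves": [
    [0.6, 0.1, 0, 0, 0.9],
    [1.2, 0.1, 0, -0.08, 0.9],
    [1.2, 0.1, 0.5, -0.08, 0.9],
    [1.2, 0.1, 1.1, -0.08, 0.9],
    [1.2, 0.1, 1.6, -0.08, 0.9],
    [1.2, 0.1, 1.85, -0.08, 0.9],
    [1.2, 0.1, 2.0, -0.08, 0.9],
    [1.2, 0.1, 2.1, -0.08, 0.9],
    [1.2, 0.1, 2.2, -0.08, 0.9],
    [1.2, 0.1, 2.2, -0.08, 0.9]
  ]
}}

```text
time: 14.58
tool_pos: [0.5894, -0.05, 0.0746]
ee_rot: [3.141, -0.0, 1.509]
wrist_force: [0.2, 0.0, -1.8]
width: 0.0269
finger_force: 30.0
```

Down onto the taper, past the pocket mouth (lower end about 40 mm).

{"method": "servo_tool", "body": {
  "moves": [
    [0, 0, 0.1, 0, 0.9],
    [0, 0, 0.2, 0, 0.9],
    [0, 0, 0.3, 0, 0.9],
    [0, 0, 0.35, 0, 0.9],
    [0, 0, 0.35, 0, 0.9]
  ]
}}

```text
time: 15.0
tool_pos: [0.5893, -0.0495, 0.0655]
ee_rot: [-3.141, -0.001, 1.509]
wrist_force: [0.3, 0.7, -0.5]
width: 0.027
finger_force: 30.0
```

{"method": "servo_tool", "body": {
  "moves": [
    [0, 0, 0.12, 0, 0.9],
    [0, 0, 0.24, 0, 0.9],
    [0, 0, 0.36, 0, 0.9],
    [0, 0, 0.48, 0, 0.9],
    [0, 0, 0.58, 0, 0.9],
    [0, 0, 0.66, 0, 0.9],
    [0, 0, 0.66, 0, 0.9]
  ]
}}

```text
time: 15.58
tool_pos: [0.5896, -0.0491, 0.0497]
ee_rot: [3.141, -0.001, 1.509]
wrist_force: [-0.1, 3.4, 3.3]
width: 0.027
finger_force: 30.0
```

{"method": "servo_tool", "body": {
  "moves": [
    [0, 0, 0, 0, 0.6],
    [0, 0, 0, 0, 0.6],
    [0, 0, 0, 0, 0.6],
    [0, 0, -1.2, 0, 0.55],
    [0, 0, -2.6, 0, 0.3],
    [0, 0, -4, 0, 0],
    [-7.1, -5.5, -4, -3.65, 0],
    [-7.1, -5.5, -4, -3.65, 0],
    [-7.1, -5.5, -4, -3.65, 0],
    [-7.1, -5.5, -4, -3.65, 0]
  ]
}}

```text
time: 16.42
tool_pos: [0.4822, -0.1718, 0.1495]
ee_rot: [-3.141, 0.001, 1.897]
wrist_force: [0.2, -0.6, -0.1]
width: 0.0787
finger_force: 0.0
```

Run:
```python
from h import *
o=robot.get_obs();print(o['time'],o['tool_pos'],o['ee_rot'],o['width'])
print(units([.442,-.217,.15],np.radians(108.4)))
```

```text
16.4167 [ 0.48217619 -0.17183586  0.14950032] [-3.14126228e+00  1.26168811e-03  1.89673755e+00] 0.07865365332352225
(array([-1.2 , -2.1 , -0.02]), np.float64(0.05))
```

{"method": "servo_tool", "body": {
  "moves": [
    [-1.0, -1.5, 0, 0, 0],
    [-1.0, -1.5, 0, 0, 0],
    [-1.0, -1.5, 0, 0, 0],
    [-1.0, -1.5, 0, 0, 0]
  ]
}}

```text
time: 16.75
tool_pos: [0.4557, -0.2063, 0.1494]
ee_rot: [3.141, -0.0, 1.89]
wrist_force: [0.3, 0.5, 0.1]
width: 0.0936
finger_force: 0.0
```

Run:
```python
from h import *
o=robot.get_obs();s=snap('wrist');print(o['time'],o['tool_pos'],np.degrees(o['ee_rot']),abs(o['qvel']).max())
cv2.imwrite('pics/w7.png',s['image'])
cv2.imwrite('pics/w7c.png',cv2.resize(s['image'][150:370,180:460],None,fx=2.5,fy=2.5,interpolation=cv2.INTER_CUBIC))
```

```text
16.75 [ 0.45569528 -0.2062582   0.1493794 ] [ 1.79978679e+02 -1.06478440e-02  1.08295323e+02] 0.03522501314371047
```

View pics/w7c.png

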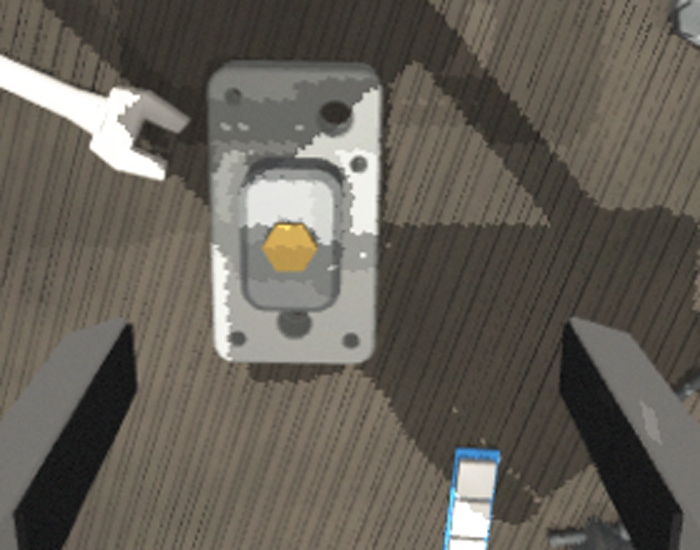

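The cover sits centred on its hexagon at crop (290,247), with holes at (336,114) and (295,322). Its sides are symmetric about the tool axis, so the yaw already matches. The wrench jaw at (187,122) lies lower than my fingertips will go.

Run:
```python
from h import *
o=robot.get_obs();s=snap('wrist')
c=lambda x,y,z:onz(s,180+x/2.5,150+y/2.5,z)
h=c(290,247.5,.052);a=c(336,113,.024);b=c(296,323,.024);v=(a-b)[:2]
print(h,a,b,np.linalg.norm(v),'exp .0773, yaw',np.degrees(np.arctan2(v[1],v[0])-np.arctan2(76,14)))
bl,br=c(247,175,.048),c(247,297,.048);r1,r2=c(339,175,.048),c(336,297,.048)
for p,q in((bl,br),(r1,r2)):print(np.degrees(np.arctan2(*(p-q)[[1,0]]))-90)
m=(c(246,235,.048)+c(338,235,.048))/2;print(m, np.linalg.norm(c(246,235,.048)-c(338,235,.048)))
y=np.radians(18.3);Rz=np.array([[np.cos(y),-np.sin(y)],[np.sin(y),np.cos(y)]])
print(a[:2]-Rz@[.014,.038],b[:2]-Rz@[0,-.038])
print(units([h[0],h[1],.028]))
```

```text
[ 0.44110507 -0.21733374  0.052     ] [ 0.44272773 -0.17534835  0.024     ] [ 0.45308489 -0.25393505  0.024     ] 0.0792662604540996 exp .0773, yaw 17.945374229172394
16.557032856717115
16.899643188012718
[ 0.44059604 -0.21433539  0.048     ] 0.030264943078243723
[ 0.44136749 -0.21582241] [ 0.44115318 -0.21785688]
(array([-0.27, -0.73,  4.85]), 0)
```

{"method": "servo_tool", "body": {
  "moves": [
    [-0.3, -0.75, 0.5, 0.05, 0],
    [-0.3, -0.75, 2, 0.05, 0.3],
    [-0.3, -0.75, 3.5, 0.05, 0.4],
    [-0.3, -0.75, 4.5, 0.05, 0.5],
    [-0.3, -0.75, 4.85, 0.05, 0.8],
    [-0.3, -0.75, 4.85, 0.05, 0.8],
    [-0.3, -0.75, 4.85, 0.05, 0.8],
    [-0.3, -0.75, 4.85, 0.05, 0.8],
    [-0.3, -0.75, 4.85, 0.05, 0.8],
    [-0.3, -0.75, 4.85, 0.05, 0.8]
  ]
}}

```text
time: 17.68
tool_pos: [0.4417, -0.2198, 0.0302]
ee_rot: [3.139, 0.003, 1.886]
wrist_force: [-0.2, 0.8, -0.5]
width: 0.0372
finger_force: 0.0
```

{"method": "servo_tool", "body": {
  "moves": [
    [0, 0, 0, 0, 0.8],
    [0, 0, 0, 0, 0.8],
    [0, 0, 0, 0, 0.8]
  ]
}}

```text
time: 17.93
tool_pos: [0.4411, -0.2199, 0.0299]
ee_rot: [3.14, 0.002, 1.886]
wrist_force: [-0.7, -0.0, 5.3]
width: 0.034
finger_force: 30.0
```

Run:
```python
from h import *
o=robot.get_obs();print(o['time'],o['tool_pos'],np.degrees(o['ee_rot']),o['width'],o['finger_force'],o['wrist_force'])
print(units([.590,-.11,.15],np.radians(86.5)))
```

```text
17.9333 [ 0.44108338 -0.21992971  0.02992887] [1.79908570e+02 1.38763200e-01 1.08066174e+02] 0.033961197960591286 29.97098743915558 [-7.43345092e-01 -2.85169917e-03  5.33728406e+00]
(array([ 2.32,  7.03, -4.8 ]), np.float64(3.59))
```

{"method": "servo_tool", "body": {
  "moves": [
    [0, 0, -1, 0, 0.8],
    [0, 0, -2.5, 0, 0.8],
    [0, 0, -4, 0, 0.8],
    [1.55, 6.8, -4.8, 3.6, 0.8],
    [1.55, 6.8, -4.8, 3.6, 0.8],
    [1.55, 6.8, -4.8, 3.6, 0.8],
    [1.55, 6.8, -4.8, 3.6, 0.8],
    [1.55, 6.8, -4.8, 3.6, 0.8],
    [1.55, 6.8, -4.8, 3.6, 0.8],
    [1.55, 6.8, -4.8, 3.6, 0.8]
  ]
}}

```text
time: 18.77
tool_pos: [0.5896, -0.129, 0.147]
ee_rot: [-3.139, -0.0, 1.511]
wrist_force: [-0.2, -0.4, -1.9]
width: 0.0338
finger_force: 30.0
```

{"method": "servo_tool", "body": {
  "moves": [
    [0, 0, 0, 0, 0.8],
    [0, 0, 0, 0, 0.8],
    [0, 0, 0, 0, 0.8]
  ]
}}

```text
time: 19.02
tool_pos: [0.5888, -0.1304, 0.1481]
ee_rot: [-3.141, -0.0, 1.508]
wrist_force: [-0.8, 0.1, -2.0]
width: 0.0334
finger_force: 30.0
```

Run:
```python
from h import *
o=robot.get_obs();s=snap('wrist');print(o['time'],o['tool_pos'],np.degrees(o['ee_rot']),abs(o['qvel']).max(),o['wrist_force'],o['width'])
cv2.imwrite('pics/w8.png',s['image'])
cv2.imwrite('pics/w8c.png',cv2.resize(s['image'][100:340,180:460],None,fx=2.5,fy=2.5,interpolation=cv2.INTER_CUBIC))
```

```text
19.0167 [ 0.58878762 -0.1304028   0.14808325] [-1.79970479e+02 -3.25828490e-03  8.63796622e+01] 0.006959263375369408 [-0.75692067  0.1218317  -1.95348819] 0.03335610610035119
```

View pics/w8c.png

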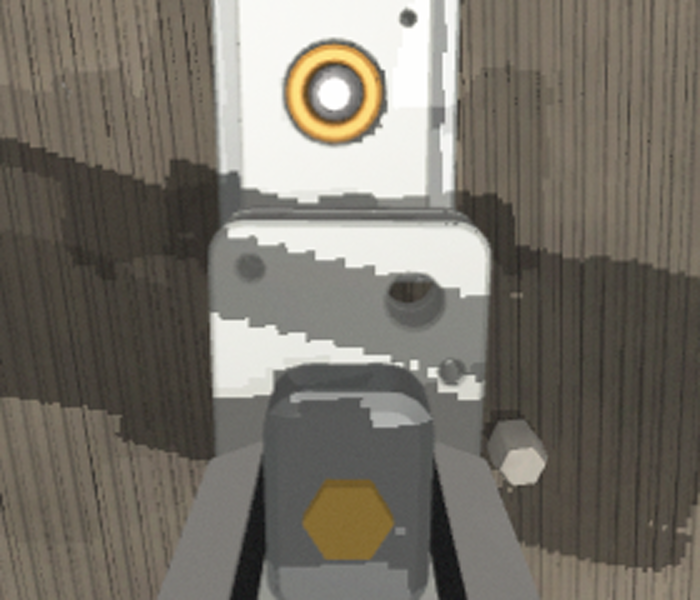

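The crop shows the bush round the stem, with the bush ring centred at (334.5,91.5) and the stem tip at (333,94). On the held cover, hole 1 is at (415,300) and the hexagon at (347,521); its sides look parallel to the body's.

Run:
```python
from h import *
o=robot.get_obs();s=snap('wrist');im=s['image'];z=o['tool_pos'][2]-.0299
f=lambda x,y:(180+x/2.5,100+y/2.5)
bu=onz(s,*f(334.5,91.5),.058);st=onz(s,*f(333,94),.051)
h1=onz(s,*f(415,300),z+.024);hx=onz(s,*f(347,521),z+.052)
Rt=rot(o['ee_rot']);tp=o['tool_pos']
tool=lambda p:(Rt.T@(p-tp))[:2]*1000
for n,p in(('bush',bu),('stem',st),('h1',h1),('hex',hx)):print(n,p.round(4),tool(p).round(1))
# cover axes in tool: cover x=tool y, cover y = tool x ; centre from h1
print('centre from h1',tool(h1)-[38,14])
# dowel1 search
e=proj(s,[bu[0]+.016,bu[1]+.037,.066]);print('dowel1 exp px',np.round(e))
u,v=map(int,e);cr=im[max(v-25,0):v+25,u-25:u+25];g=cv2.cvtColor(cr,cv2.COLOR_BGR2GRAY)
cv2.imwrite('pics/d1.png',cv2.resize(np.hstack([cr,im[112:162,289:339]]),None,fx=8,fy=8,interpolation=cv2.INTER_CUBIC))
```

```text
bush [ 0.5908 -0.0482  0.058 ] [82.1 -3.3]
stem [ 0.5903 -0.0489  0.051 ] [81.3 -3.8]
h1 [ 0.6062 -0.0912  0.1424] [40.2 14.8]
hex [ 0.5894 -0.1276  0.1704] [2.8 0.3]
centre from h1 [2.19565952 0.76115133]
dowel1 exp px [334.  80.]
```

View pics/d1.png

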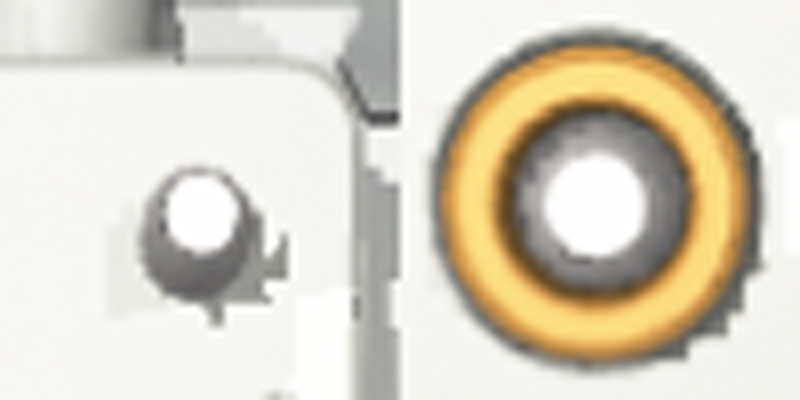

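The dowel tip is at (334.3,81.5), within 1.5 px of the prediction, so the alignment agrees. Moving over and coming down to just above the dowels.

{"method": "servo_tool", "body": {
  "moves": [
    [1.5, -0.16, 0, 0, 0.8],
    [3.0, -0.16, 0, 0, 0.8],
    [3.15, -0.16, 0.3, 0, 0.8],
    [3.15, -0.16, 0.8, 0, 0.8],
    [3.15, -0.16, 1.4, 0, 0.8],
    [3.15, -0.16, 1.8, 0, 0.8],
    [3.15, -0.16, 1.95, 0, 0.8],
    [3.15, -0.16, 1.95, 0, 0.8]
  ]
}}

```text
time: 19.78
tool_pos: [0.5894, -0.0515, 0.0972]
ee_rot: [-3.138, -0.0, 1.508]
wrist_force: [0.1, -0.3, -2.1]
width: 0.0339
finger_force: 30.0
```

{"method": "servo_tool", "body": {
  "moves": [
    [0, 0, 0.08, 0, 0.8],
    [0, 0, 0.16, 0, 0.8],
    [0, 0, 0.24, 0, 0.8],
    [0, 0, 0.24, 0, 0.8]
  ]
}}

```text
time: 20.12
tool_pos: [0.5908, -0.0509, 0.0936]
ee_rot: [3.141, -0.0, 1.509]
wrist_force: [-0.0, -0.0, -1.5]
width: 0.0338
finger_force: 30.0
```

{"method": "servo_tool", "body": {
  "moves": [
    [0, 0, 0.08, 0, 0.8],
    [0, 0, 0.16, 0, 0.8],
    [0, 0, 0.24, 0, 0.8],
    [0, 0, 0.24, 0, 0.8]
  ]
}}

```text
time: 20.45
tool_pos: [0.5904, -0.0506, 0.0868]
ee_rot: [-3.141, -0.0, 1.509]
wrist_force: [-0.5, -0.6, -1.5]
width: 0.0336
finger_force: 30.0
```

{"method": "servo_tool", "body": {
  "moves": [
    [0, 0, 0.08, 0, 0.8],
    [0, 0, 0.16, 0, 0.8],
    [0, 0, 0.22, 0, 0.8],
    [0, 0, 0.22, 0, 0.8]
  ]
}}

```text
time: 20.78
tool_pos: [0.5905, -0.0506, 0.0813]
ee_rot: [-3.141, -0.0, 1.509]
wrist_force: [-0.4, -0.2, -1.7]
width: 0.0335
finger_force: 30.0
```

{"method": "servo_tool", "body": {
  "moves": [
    [0, 0, 0.08, 0, 0.8],
    [0, 0, 0.16, 0, 0.8],
    [0, 0, 0.24, 0, 0.8],
    [0, 0, 0.3, 0, 0.8],
    [0, 0, 0.3, 0, 0.8],
    [0, 0, 0.3, 0, 0.8]
  ]
}}

```text
time: 21.28
tool_pos: [0.5906, -0.0507, 0.076]
ee_rot: [3.141, 0.0, 1.51]
wrist_force: [-3.9, 0.1, 5.8]
width: 0.0341
finger_force: 30.0
```

{"method": "servo_tool", "body": {
  "moves": [
    [0, 0, 0.06, 0, 0.8],
    [0, -0.02, 0.12, 0, 0.8],
    [0, -0.04, 0.12, 0, 0.8],
    [0, -0.04, 0.12, 0, 0.8]
  ]
}}

```text
time: 21.62
tool_pos: [0.5905, -0.0506, 0.074]
ee_rot: [3.139, 0.0, 1.51]
wrist_force: [-4.0, 0.4, 7.7]
width: 0.0337
finger_force: 30.0
```

{"method": "servo_tool", "body": {
  "moves": [
    [0, -0.02, 0.06, 0, 0.8],
    [0, -0.04, 0.12, 0, 0.8],
    [0, -0.04, 0.12, 0, 0.8],
    [0, -0.04, 0.12, 0, 0.8]
  ]
}}

```text
time: 21.95
tool_pos: [0.5905, -0.0506, 0.0739]
ee_rot: [3.136, 0.0, 1.51]
wrist_force: [-4.8, 1.1, 16.3]
width: 0.0338
finger_force: 30.0
```

{"method": "servo_tool", "body": {
  "moves": [
    [0, 0, 0.03, 0, 0.8],
    [0, 0, 0.03, 0, 0.8],
    [0, 0, 0.03, 0, 0.8],
    [0, 0, 0.03, 0, 0.8],
    [0, 0, 0.03, 0, 0.8]
  ]
}}

```text
time: 22.37
tool_pos: [0.5905, -0.0506, 0.0739]
ee_rot: [3.135, 0.0, 1.51]
wrist_force: [-6.4, 1.7, 19.5]
width: 0.0337
finger_force: 30.0
```

Run:
```python
from h import *
for i in range(2):
    s=snap('scene');o=robot.get_obs();print(o['time'],o['tool_pos'],np.degrees(o['ee_rot']),o['wrist_force'],o['finger_force'],o['width'])
g=cv2.inRange(cv2.cvtColor(s['image'],cv2.COLOR_BGR2HSV),(5,90,60),(22,255,255))
for c in cv2.findContours(g,0,1)[0]:
    x,y,w,h=cv2.boundingRect(c)
    if cv2.contourArea(c)>60 and 230<x<480:print((x,y,w,h),onz(s,x+w/2,y+5,.04))
```

```text
22.4167 [ 0.59050111 -0.05059599  0.07397554] [1.79643077e+02 2.71664203e-02 8.64984964e+01] [-5.84377337  1.42486281 19.09610615] 30.00976413488388 0.033693579174258796
22.4667 [ 0.59050474 -0.05060967  0.07396304] [1.79643179e+02 2.88153531e-02 8.65007136e+01] [-6.16647919  1.75259442 17.36638007] 30.00975787639618 0.033671829392987046
(270, 214, 12, 17) [0.4701859  0.22067717 0.04      ]
```

```bash
python3 -c "
from bench import robot
print(robot.close_job())"
```

```text
the job is handed in; nothing more can be done
None
```

The job is handed in: bush_b slid all the way down the pin gauge and is over the stem, bush_a stopped 9–10 mm down the pin and is in the dish, and the cover is on its dowels, home on the valve body, still gripped and pressed down at about 18 N.

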